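# Lay out the pen-treatment tray

### The job

Set up for a pen treatment: on the bamboo tray, build a straight row along its middle to the left of the glass jar (left as seen from the robot): first the blue mixing dish, then the amber dropper bottle, so that the dish stands between jar and bottle, both upright, with about a finger's width (15 mm) between neighbours. Close the jar with its cork lid, and press the black pen down into the two spring clips of its cradle until it snaps fully home. Leave the jar where it stands on the tray, and do not shift the green bottle, the tin or the cream pot.

Things in the scene. Friction and masses are not known exactly. Their poses are not given: they have to be found in the camera images.
- tray: bamboo service tray with a dark liner, fixed to the counter, 160 (x) by 320 (y) mm; floor 6 mm thick, rim 16 mm high and 6 mm wide all round. Origin: centre of its underside, on the counter. Its y axis runs along its length, towards the robot's left (turned up to 0.2 rad); its middle line is x = 0. It and the cradle may have changed places
- jar: clear, open glass jar with a few small white cartridges in it, standing loose on the middle line of the tray, in its right half; straight-sided, 60 mm outside, 52 mm inside, 75 mm high, 280 g. Origin: centre of its underside (on the tray's floor), z up the jar; the rim is at z = 75 mm
- lid: the jar's cork lid, 50 g: a disc 68 mm across and 16 mm thick over a tapered plug 44 to 39 mm across and 12 mm high; lies on the counter plug down. Origin: centre of the plug's underside; the disc spans z = 12 to 28 mm. Seated, the disc's underside rests on the jar's rim (lid origin 63 mm above the jar's origin)
- dish: small blue-glazed ceramic mixing dish, open, round, 56 mm across with upright sides, 36 mm high, wall 4 mm, about 120 g, on the counter. Origin: centre of its underside, z up
- amber_bottle: dropper bottle of amber (brown-orange) glass with a cream label, gold collar and black bulb, about 60 g, on the counter: body 34 mm across and straight from the foot to 46 mm height, total height 80 mm. Origin: centre of its underside, z up
- green_bottle: dropper bottle just like the amber one but of green glass. Not needed: leave it standing
- tin: flat round aluminium tin with a pink top, 60 mm across, 25 mm high. Not needed: leave it
- cream_pot: white pot with a gold screw lid, 58 mm across, 52 mm high. Not needed: leave it
- pen: black cordless treatment pen lying on the counter, about 110 g: round barrel 22 mm across, 150 mm long, a square gold anti-roll collar 23 mm across around x = -68 and +68 mm (each 11 mm long), and a white nose to x = +95 mm. Origin: on the axis at mid barrel (11.5 mm above the counter as it lies); x runs along the pen towards the nose
- cradle: white pen cradle, fixed; base 130 (x) x 56 x 10 mm, with two steel spring clips, 12 mm wide, at x = -45 and +45 mm; jaws open sideways (y). Origin: centre of underside, on the counter. The pen lies along x, either way round, centred, free between the clips. Pressed down, the barrel meets the jaws with its axis 60 mm high, takes about 8 to 15 N, then snaps; home its axis is 45 mm high

How it is judged (in metres and radians):
At the end, for the whole second after the job is handed in: Dish and amber bottle upright on the tray, within 15 mm of its middle line: dish left of jar, bottle left of dish, gaps 3 to 30 mm. Lid level on the jar, disc on the rim (8 mm). Pen home in both clips: axis below 48 mm, centred within 15 mm. All released, at rest (x of dish in the frame of tray between -0.015 and 0.015 m and x of amber_bottle in the frame of tray between -0.015 and 0.015 m and z of dish in the frame of tray between 0.003 and 0.01 m and z of amber_bottle in the frame of tray between 0.003 and 0.01 m and angle between each of dish, amber_bottle, lid, jar's own z axis and vertical below 0.1 rad and horizontal distance between dish and jar between 0.061 and 0.088 m and horizontal distance between amber_bottle and dish between 0.048 and 0.075 m and horizontal distance between amber_bottle and jar above 0.1 m and y of dish in the frame of jar above 0.04 m and horizontal distance between lid and jar below 0.008 m and z of lid in the frame of jar between 0.058 and 0.067 m and z of pen in the frame of cradle between 0.04 and 0.048 m and horizontal distance between pen and cradle below 0.015 m and angle between the x axis of pen and the x axis of cradle, either way round below 0.08 rad and linear speed of each of dish, amber_bottle, lid, pen, jar below 0.02 m/s); the robot touches nothing.
It fails at once if the jar is pushed more than 20 mm from its place, or tipped (distance of jar from where it was at the start of the episode above 0.02 m or angle between jar's own z axis and vertical above 0.4 rad).
It fails at once if the green bottle, the tin or the cream pot is shifted by more than 20 mm (distance of any of green_bottle, tin, cream_pot from where it was at the start of the episode above 0.02 m).
It also fails if it takes over 120 s, if anything falls off the work surface, if the arm or the gripper's body presses on something with over 40 N, if the wrist force passes 120 N, or if a joint passes its speed limit or range.

### The arm

A 6-joint arm with a two-finger parallel gripper is mounted at the origin on the work surface. World frame = base frame: x ahead of the robot, y to its left, z up, the work surface at z = 0. Lengths are in mm, angles in degrees, forces in N, time in s.
With the tool pointing down it reaches from about 325 to 900 mm from the base axis. Payload 3.5 kg.
Tool frame: the origin (TCP) lies midway between the tips of the shut fingers; the grasp point (between the pads) lies 19 mm behind it; z points along the fingers, y is the line along which they close (so a half turn about z gives the same grasp; the last joint's range is limited). The gripper opens to 85 mm and grips with 20 to 120 N. Pads are 22 mm wide; open, the fingers measure 114 mm over their backs; the gripper's body (76 mm by 85 mm) begins 54 mm behind the grasp point. The pads swing forward as they close: fully open they stand 13 mm farther back than shut.
Start: joints at [-76.169, 15.837, -1.513, 72.651, 0, 84.076], TCP at [211.243, -588.216, 231.313] pointing down, gripper open.
Joint ranges: [-178.77, 178.77], [-48.84, 107.48], [-61.69, 71.31], [-111.58, 123.2], [-90, 87.43], [-180, 180]. Speed limits (degrees/s): [147.25, 147.25, 180, 180, 180, 180].

### API

Orientations are given as a 3x3 rotation matrix whose columns are the frame's x, y, z axes.
In Python, from station import manip, imaging, workorder gives the robot as it stands.
- The arm moves only by the tool jog_arm, never from a script. Its argument "moves" is a list of rows, each a list of 6 numbers: the shift along the tool's x, y, z in mm, then the turn, a rotation vector about the tool's x, y, z in rad. A call has 1 to 12 rows; each row shifts and turns the commanded pose from where the row before left it, along the tool's axes as they then stand; what a row does not reach is not made up. A row lasts 1/8 s, in which the tool goes at most 62.5 mm and 10.7 degrees, less where a joint would pass 70% of its speed; a pose out of reach is approached as far as the arm can. A call is refused whole if a number of a shift passes 62.5 or a number of a turn 0.188, either way. A call with a gripper value outside its range is refused whole. "grip" is the closure in counts, from 0 (fully open) to 255 (shut), set as the call begins (left out, the last holds). The fingers move at their own pace and stop on an object; the grip force is fixed at half the most. Time passes only in rows, so rows that do not move let the fingers close. It gives the time, the measured TCP pose, the force, the opening and the grip force at its end, in the units of the state.
- manip.sense(): the state, without advancing time (a new reading comes with each control period).
- imaging.grab_frame(name): name is "scene" or "top" or "wrist"; returns a dict with "pixels" (480x640x3 uint8, red, green, blue), "range_z" (480x640 float32, mm along the optical axis (not along the pixel's ray), 0 where there is no reading), "mtx" (3x3 intrinsics, pixels), "D" ([k1, k2, p1, p2, k3] as OpenCV has them; the pictures are not rectified), "rvec" (rotation vector, rad) and "tvec" (3), from world to camera coordinates, as OpenCV has them; the wrist camera has in their place "hand_eye" (4x4, takes a point from camera to tool coordinates, whose origin is the TCP and whose axes are the flange's). Camera axes: x right, y down, z forward; pixel columns grow to the right and rows downward; lengths in mm; the calibration is good to about 2 mm. A picture is of the moment at which its call begins: read the wrist's pose just before it.
- workorder.job_done(): hands the job in; it is judged then, once.
The state is a dict: "t": time; "joint_pos": joint angles; "dq": joint speeds; "joint_efforts": joint torques, N m; "tcp_pos": TCP position; "tool_rot": TCP orientation; "force": force on the tool from outside, world axes, zero at the start; "wrist_torque": the same for the moment, N m; "grip_width": opening from 0.0 (shut) to 1.0 (fully open); "grip_force": force on a finger pad.
Only numpy, scipy, OpenCV 4.12 (cv2) and the standard library are available. Lean on these libraries where they do the work, as an engineer would, in place of code of your own. Each camera call takes 0.05 s, during which the arm holds its last target. There are 200 camera calls.

## Working session

There is one attempt and no reset: what is moved stays moved. The work goes in short steps, Python scripts to look and compute and a tool call to move; the robot and the scene stay as the last step left them, time stands still between calls to the robot, and variables do not carry over. Pictures are saved under pics/ and viewed, at most 14 in all, crops included, and the job is handed in when it is done.

Besides the shell and the picture viewer there is one more tool, called after "Emit:" as name(argument=value, ...) on one line, values as JSON. jog_arm: Moves the arm, as the interface text tells. Its arguments: {"type":"object","properties":{"moves":{"type":"array","items":{"type":"array","items":{"type":"number"}}},"grip":{"type":"number"}},"required":["moves"]}

```bash
mkdir -p pics
cat > h.py <<'E'
import numpy as np, cv2
from station import manip, imaging, workorder
def grab(n,save=None):
    s=manip.sense(); f=imaging.grab_frame(n)
    if save: cv2.imwrite('pics/'+save,f['pixels'][:,:,::-1])
    if 'rvec' in f:
        R=cv2.Rodrigues(np.array(f['rvec'],float))[0]; f['Rwc']=R.T; f['o']=-R.T@np.array(f['tvec'],float).ravel()
    else:
        H=np.array(f['hand_eye']); T=np.array(s['tool_rot']); f['Rwc']=T@H[:3,:3]; f['o']=T@H[:3,3]+np.array(s['tcp_pos'])
    return f
def rays(f,uv):
    p=cv2.undistortPoints(np.array(uv,float).reshape(-1,1,2),np.array(f['mtx']),np.array(f['D'])).reshape(-1,2)
    return np.c_[p,np.ones(len(p))]@f['Rwc'].T
def plane(f,uv,z):
    d=rays(f,uv); return f['o']+d*((z-f['o'][2])/d[:,2])[:,None]
def cloud(f):
    v,u=np.mgrid[0:480,0:640]; d=rays(f,np.c_[u.ravel(),v.ravel()])
    return (f['o']+d*np.array(f['range_z']).reshape(-1,1)).reshape(480,640,3)
E
python3 - <<'E'
from h import *
import pickle
for n in('scene','top'):
    f=grab(n,n+'0.png'); pickle.dump(f,open(n+'.pkl','wb')); print(n,f['o'].round(),f['Rwc'].round(2).tolist(),np.array(f['mtx'])[0,0])
s=manip.sense();print(s)
E
```

```text
scene [1264. -449.  848.] [[0.51, 0.57, -0.64], [0.86, -0.36, 0.37], [-0.02, -0.74, -0.68]] 623.5787928915164
top [ 249.   10. 1146.] [[-0.07, -0.97, 0.22], [-1.0, 0.07, -0.02], [0.0, -0.23, -0.97]] 598.6048205662261
{'t': 0.1, 'joint_pos': array([-7.61688735e+01,  1.58747697e+01, -1.59030779e+00,  7.26494978e+01,
        9.31037704e-04,  8.40752906e+01]), 'dq': array([ 0.09323886, -0.11266805,  0.23534081,  0.10796056,  0.00580158,
       -0.01580368]), 'joint_efforts': array([ 1.08529319e-03, -4.46708357e+01,  2.96128392e+01,  8.49576609e-03,
       -7.32691842e-05, -3.46751705e-06]), 'tcp_pos': array([ 211.08133019, -587.53288673,  230.25942053]), 'tool_rot': array([[ 9.41141648e-01,  3.38012107e-01, -4.62275338e-04],
       [ 3.38012350e-01, -9.41139663e-01,  1.94561693e-03],
       [ 2.22576420e-04, -1.98735589e-03, -9.99998000e-01]]), 'force': array([-0.61819686,  0.2915226 , -0.02563827]), 'wrist_torque': array([0.09369389, 0.00254481, 0.01070734]), 'grip_force': 0.0, 'grip_width': 1.0036575275789723}
```

View pics/top0.png

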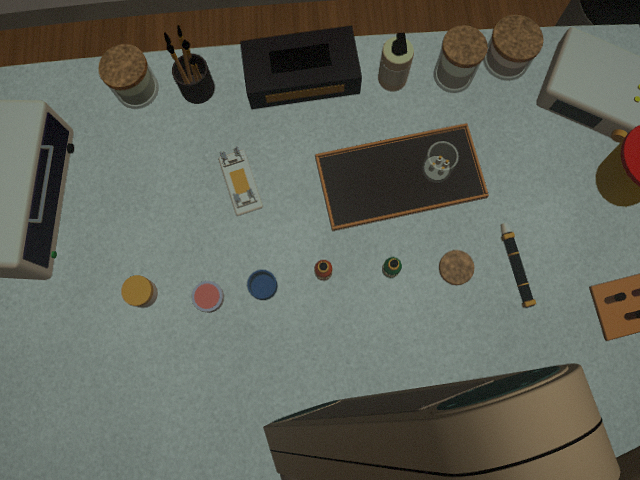

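View pics/scene0.png

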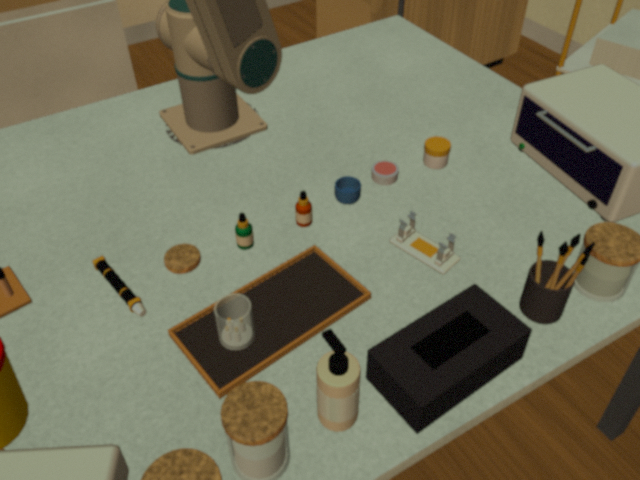

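Top view: cradle (240,181), tray centred (401,176) with jar at (440,162); row from left: cream pot (138,291), tin (207,296), dish (262,285), amber (323,270), green (392,267), lid (457,267), pen (516,265, nose up). Scene view agrees.

Run:
```python
from h import *
import pickle
f=pickle.load(open('top.pkl','rb')); C=cloud(f); px=f['pixels']; hsv=cv2.cvtColor(px,cv2.COLOR_RGB2HSV)
def depthblob(name,u,v,r,zlo,zhi):
    P=C[v-r:v+r,u-r:u+r]; m=((P[...,2]>zlo)&(P[...,2]<zhi)).astype(np.uint8)
    n,l,st,ce=cv2.connectedComponentsWithStats(m); i=1+np.argmax(st[1:,4])
    Q=P[l==i]; c,rr=cv2.minEnclosingCircle(Q[:,:2].astype(np.float32)); print(name,len(Q),'circ',np.round(c),round(rr),'mean',Q.mean(0).round(),'zmax',Q[:,2].max().round(1))
print('counter',np.median(C[320:380,60:200,2]))
depthblob('dish',262,285,28,28,45);depthblob('amber',323,270,25,38,100);depthblob('green',392,267,25,38,100)
depthblob('lid',457,267,28,15,40);depthblob('tin',207,296,28,15,40);depthblob('cream',138,291,28,40,65)
depthblob('jar',440,160,35,40,100)
# pen
P=C[215:315,490:545]; m=(P[...,2]>10)&(P[...,2]<40); Q=P[m]; r=cv2.minAreaRect(Q[:,:2].astype(np.float32)); print('pen',len(Q),r,Q[:,2].max())
# tray: dark liner
m=cv2.inRange(hsv,(0,0,0),(180,255,75)); m[:115]=0;m[240:]=0;m[:,:310]=0;m[:,495:]=0
c=max(cv2.findContours(m,0,2)[0],key=cv2.contourArea); h=cv2.convexHull(c)[:,0]
r=cv2.minAreaRect(plane(f,h,6)[:,:2].astype(np.float32)); print('liner',r)
P=C[110:240,305:500]; m=(P[...,2]>12)&(P[...,2]<22); Q=P[m]; print('rim',cv2.minAreaRect(Q[:,:2].astype(np.float32)))
# cradle
P=C[140:220,210:275]; m=(P[...,2]>6)&(P[...,2]<14); Q=P[m]; print('cradle',len(Q),cv2.minAreaRect(Q[:,:2].astype(np.float32)))
m=(P[...,2]>30)&(P[...,2]<90);Q=P[m];print('clips',len(Q),Q[:,2].max(),cv2.minAreaRect(Q[:,:2].astype(np.float32)))
# jar's dark->white pieces & rim
cr=px[130:195,410:475]; cv2.imwrite('pics/jar.png',cv2.resize(cr[:,:,::-1],None,fx=5,fy=5)); cv2.imwrite('pics/crad.png',cv2.resize(px[135:225,205:275,::-1],None,fx=5,fy=5))
a=cv2.resize(px[130:195,410:475,::-1],(400,400));b=cv2.resize(px[140:220,200:280,::-1],(400,400));cv2.imwrite('pics/ab.png',np.hstack([a,b]))
```

```text
counter -0.634937654453438
dish 207 circ [420. 124.] 28 mean [419. 125.  34.] zmax 40.1
amber 259 circ [438.   6.] 17 mean [435.   7.  56.] zmax 81.4
green 255 circ [ 433. -124.] 17 mean [ 431. -122.   56.] zmax 82.6
lid 955 circ [ 425. -248.] 34 mean [ 424. -247.   27.] zmax 32.8
tin 800 circ [405. 229.] 30 mean [405. 229.  25.] zmax 30.2
cream 780 circ [420. 357.] 30 mean [420. 356.  51.] zmax 59.5
jar 625 circ [ 631. -235.] 31 mean [ 630. -235.   65.] zmax 83.5
pen 944 ((422.2442932128906, -367.87213134765625), (170.1444854736328, 25.463165283203125), 9.992423057556152) 26.849169746578127
liner ((623.7014770507812, -165.52432250976562), (149.65444946289062, 311.9923095703125), 8.288949012756348)
rim ((620.3009033203125, -163.11587524414062), (162.13168334960938, 321.0463562011719), 8.33897590637207)
cradle 1088 ((632.2710571289062, 145.7823028564453), (135.2577362060547, 89.00492095947266), 10.067814826965332)
clips 296 64.15251866695212 ((631.3355712890625, 159.48382568359375), (106.98084259033203, 37.14333724975586), 13.957734107971191)
```

View pics/ab.png

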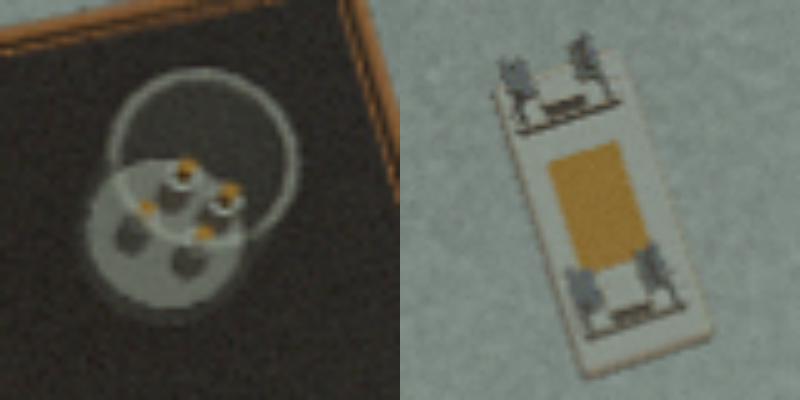

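Run:
```python
from h import *
import pickle
f=pickle.load(open('top.pkl','rb')); C=cloud(f); px=f['pixels']; hsv=cv2.cvtColor(px,cv2.COLOR_RGB2HSV)
print('jar rim',plane(f,[(443,155)],81),'base',plane(f,[(436.8,168.2)],8))
def comp(m,z,n):
    c=max(cv2.findContours(m,0,2)[0],key=cv2.contourArea)[:,0]; W=plane(f,c,z)[:,:2].astype(np.float32); r=cv2.minAreaRect(W); print(n,np.round(r[0],1),np.round(r[1],1),'box',cv2.boxPoints(r).round().tolist())
def roi(m,v0,v1,u0,u1):
    o=np.zeros_like(m);o[v0:v1,u0:u1]=m[v0:v1,u0:u1];return o
comp(roi(cv2.inRange(hsv,(10,120,60),(35,255,255)),160,205,225,262),10,'orange')
# pen
dark=(hsv[...,2]<90).astype(np.uint8)*255
g=cv2.inRange(hsv,(10,90,60),(35,255,255))
comp(roi(cv2.morphologyEx(dark|g,cv2.MORPH_CLOSE,np.ones((3,3))),225,312,490,545),14,'penbody')
# depth pen
P=C[215:315,490:545]; Q=P[(P[...,2]>12)&(P[...,2]<40)]; u,s,v=np.linalg.svd(Q[:,:2]-Q[:,:2].mean(0),full_matrices=False);print('pen pca',Q.mean(0),v[0])
# rim, corner boxes
P=C[110:240,305:500]; Q=P[(P[...,2]>12)&(P[...,2]<22)][:,:2].astype(np.float32); print('rim',cv2.boxPoints(cv2.minAreaRect(Q)).round().tolist())
# wood rim by colour
w=cv2.inRange(hsv,(5,90,60),(25,255,255)); comp(roi(w,115,235,310,495),16,'traywood')
P=C[140:220,205:275]; m=(P[...,2]>38)&(P[...,2]<80); n,l,st,ce=cv2.connectedComponentsWithStats(m.astype(np.uint8))
for i in range(1,n):
    if st[i,4]>5: Q=P[l==i];print('jaw',st[i,4],Q.mean(0).round(1),Q.min(0).round(),Q.max(0).round())
comp(roi(cv2.inRange(hsv,(0,0,150),(180,60,255)),140,220,210,270),10,'white')
```

```text
jar rim [[ 631.48960472 -236.26683122   81.        ]] base [[ 630.51508519 -237.12515059    8.        ]]
orange [632.5 159.6] [48.3 27.8] box [[606.0, 167.0], [613.0, 140.0], [659.0, 152.0], [652.0, 179.0]]
penbody [ 421.5 -369.3] [166.9  28.3] box [[337.0, -369.0], [342.0, -397.0], [506.0, -369.0], [501.0, -341.0]]
pen pca [ 419.650597   -367.95812539   19.20044176] [-0.98553309 -0.1694831 ]
rim [[517.0, -16.0], [563.0, -334.0], [724.0, -310.0], [677.0, 7.0]]
traywood [ 618.8 -162.9] [161.  318.6] box [[516.0, -17.0], [562.0, -332.0], [721.0, -309.0], [676.0, 6.0]]
jaw 50 [677.9 156.6  54.8] [669. 152.  39.] [686. 165.  64.]
jaw 46 [670.7 183.4  55.6] [663. 177.  39.] [680. 188.  64.]
jaw 48 [590.5 135.2  54.5] [583. 130.  38.] [600. 141.  64.]
jaw 48 [583.2 161.6  54.7] [576. 156.  40.] [592. 167.  64.]
white [592.7 136.1] [3.  2.8] box [[591.0, 136.0], [592.0, 134.0], [595.0, 136.0], [593.0, 138.0]]
```

Emit:
jog_arm(moves=[[0, 0, 0, 0, 0, -0.175], [0, 0, 0, 0, 0, -0.175], [0, 0, 0, 0, 0, -0.175], [0, 0, 0, 0, 0, -0.175], [0, 0, 0, 0, 0, -0.175], [0, 0, 0, 0, 0, -0.175], [0, 0, 0, 0, 0, -0.175], [59.5, 17.4, 0, 0, 0, 0], [59.5, 17.4, 0, 0, 0, 0], [59.5, 17.4, 0, 0, 0, 0], [59.5, 17.4, 0, 0, 0, 0], [59.5, 17.4, 0, 0, 0, 0]], grip=0)

```text
t: 1.6
tcp_pos: [298.5, -288.6, 230.9]
tool_rot: [[0.002, 1.0, 0.0], [1.0, -0.002, 0.001], [0.001, 0.0, -1.0]]
force: [1.1, 1.0, 0.7]
grip_width: 1.002
grip_force: 0.0
```

Emit:
jog_arm(moves=[[59.5, 17.4, 0, 0, 0, 0], [59.5, 17.4, 0, 0, 0, 0], [59.5, 17.4, 0, 0, 0, 0], [59.5, 17.4, 0, 0, 0, 0], [59.5, 17.4, 0, 0, 0, 0], [59.5, 17.4, 0, 0, 0, 0], [59.5, 17.4, 0, 0, 0, 0], [0, 0, 0, 0, 0, 0], [0, 0, 0, 0, 0, 0]])

```text
t: 2.72
tcp_pos: [420.1, 125.6, 230.8]
tool_rot: [[-0.0, 1.0, -0.002], [1.0, 0.0, -0.001], [-0.001, -0.002, -1.0]]
force: [0.1, -0.1, 0.3]
grip_width: 1.001
grip_force: 0.0
```

Emit:
jog_arm(moves=[[-1, 0, 50, 0, 0, 0], [0, 0, 50, 0, 0, 0], [0, 0, 50, 0, 0, 0], [0, 0, 40, 0, 0, 0], [0, 0, 25, 0, 0, 0], [0, 0, 11, 0, 0, 0], [0, 0, 0, 0, 0, 0], [0, 0, 0, 0, 0, 0]])

```text
t: 3.72
tcp_pos: [422.0, 124.3, 6.4]
tool_rot: [[0.002, 1.0, 0.002], [1.0, -0.002, 0.0], [0.0, 0.002, -1.0]]
force: [0.2, -0.3, -0.9]
grip_width: 1.001
grip_force: 0.0
```

Emit:
jog_arm(moves=[[0, 0, 0, 0, 0, 0], [0, 0, 0, 0, 0, 0], [0, 0, 0, 0, 0, 0], [0, 0, 0, 0, 0, 0], [0, 0, 0, 0, 0, 0], [0, 0, 0, 0, 0, 0], [0, 0, 0, 0, 0, 0], [0, 0, 0, 0, 0, 0]], grip=255)

```text
t: 4.72
tcp_pos: [421.6, 124.7, 6.7]
tool_rot: [[0.001, 1.0, 0.002], [1.0, -0.001, -0.0], [-0.0, 0.002, -1.0]]
force: [-1.9, 0.0, 8.9]
grip_width: 0.644
grip_force: 62.4
```

Emit:
jog_arm(moves=[[0, 0, -20, 0, 0, 0], [0, 0, -40, 0, 0, 0], [0, 0, -50, 0, 0, 0], [0, 0, -40, 0, 0, 0], [0, 0, 0, 0, 0, 0], [0, 0, 0, 0, 0, 0]])

```text
t: 5.48
tcp_pos: [420.0, 124.5, 154.7]
tool_rot: [[0.001, 1.0, -0.001], [1.0, -0.001, -0.0], [-0.0, -0.001, -1.0]]
force: [0.7, 0.3, -1.2]
grip_width: 0.642
grip_force: 63.8
```

Emit:
jog_arm(moves=[[-41.2, 28.6, 0, 0, 0, 0], [-41.2, 28.6, 0, 0, 0, 0], [-41.2, 28.6, 0, 0, 0, 0], [-41.2, 28.6, 0, 0, 0, 0], [-41.2, 28.6, 0, 0, 0, 0], [-41.2, 28.6, 0, 0, 0, 0], [-41.2, 28.6, 0, 0, 0, 0], [0, 0, 0, 0, 0, 0], [0, 0, 0, 0, 0, 0], [0, 0, 0, 0, 0, 0]])

```text
t: 6.72
tcp_pos: [619.1, -162.6, 154.1]
tool_rot: [[-0.0, 1.0, -0.003], [1.0, 0.0, 0.001], [0.001, -0.003, -1.0]]
force: [0.3, 1.1, -1.6]
grip_width: 0.641
grip_force: 63.9
```

Run:
```python
from h import *
f=grab('wrist','w1.png'); print(manip.sense()['tcp_pos'],f['o'],f['Rwc'].round(2).tolist())
R=f['Rwc'].T; rv=cv2.Rodrigues(R)[0]; print(cv2.projectPoints(np.array([[631,-236,81.],[631,-236,6],[620.5,-164,6]]),rv,-R@f['o'],np.array(f['mtx']),np.array(f['D']))[0].reshape(-1,2))
```

```text
[ 619.46840399 -162.62688824  154.59414943] [619.26350647 -83.51823237 296.82991565] [[1.0, 0.0, -0.0], [0.0, -0.95, -0.31], [-0.0, 0.31, -0.95]]
[[344.6501381  374.81773458]
 [340.42895336 315.42020655]
 [326.71770075 223.17528576]]
```

View pics/w1.png

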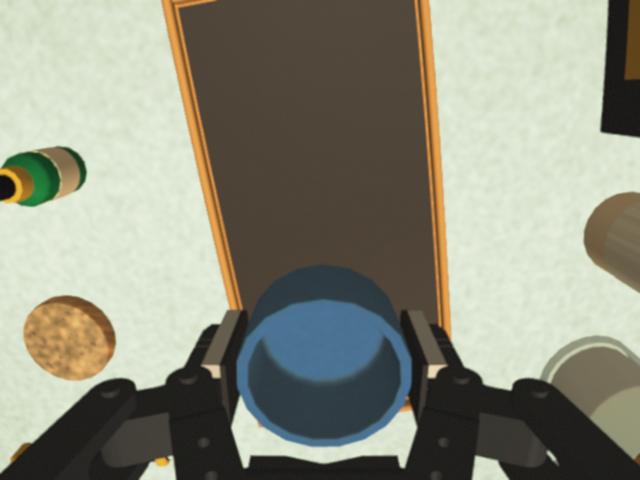

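Emit:
jog_arm(moves=[[-1, 1, 45, 0, 0, 0], [0, 0, 45, 0, 0, 0], [0, 0, 30, 0, 0, 0], [0, 0, 12, 0, 0, 0], [0, 0, 5, 0, 0, 0], [0, 0, 3, 0, 0, 0], [0, 0, 0, 0, 0, 0], [0, 0, 0, 0, 0, 0]])

```text
t: 7.78
tcp_pos: [622.4, -165.3, 16.3]
tool_rot: [[0.001, 1.0, 0.002], [1.0, -0.001, -0.001], [-0.001, 0.002, -1.0]]
force: [-0.4, 0.7, -1.6]
grip_width: 0.641
grip_force: 63.9
```

Emit:
jog_arm(moves=[[0, 0, 2, 0, 0, 0], [0, 0, 1, 0, 0, 0], [0, 0, 0, 0, 0, 0], [0, 0, 0, 0, 0, 0]])

```text
t: 8.28
tcp_pos: [621.8, -165.1, 12.8]
tool_rot: [[0.001, 1.0, 0.0], [1.0, -0.001, -0.0], [-0.0, 0.0, -1.0]]
force: [-1.4, 0.7, 4.4]
grip_width: 0.641
grip_force: 64.2
```

Emit:
jog_arm(moves=[[0, 0, 0, 0, 0, 0], [0, 0, 0, 0, 0, 0], [0, 0, 0, 0, 0, 0], [0, 0, 0, 0, 0, 0], [0, 0, 0, 0, 0, 0], [0, 0, -30, 0, 0, 0], [0, 0, -50, 0, 0, 0], [0, 0, -50, 0, 0, 0], [42.5, -46, 0, 0, 0, 0], [42.5, -46, 0, 0, 0, 0], [42.5, -46, 0, 0, 0, 0], [42.5, -46, 0, 0, 0, 0]], grip=0)

```text
t: 9.78
tcp_pos: [436.8, 5.9, 142.4]
tool_rot: [[0.002, 1.0, 0.001], [1.0, -0.002, 0.0], [0.0, 0.001, -1.0]]
force: [0.4, 0.5, 1.1]
grip_width: 0.999
grip_force: 0.0
```

Emit:
jog_arm(moves=[[0, 0, 0, 0, 0, 0], [0, 0, 0, 0, 0, 0], [0, 0, 0, 0, 0, 0]])

```text
t: 10.15
tcp_pos: [439.9, 4.0, 142.9]
tool_rot: [[0.002, 1.0, 0.002], [1.0, -0.002, -0.0], [-0.0, 0.002, -1.0]]
force: [0.7, -0.8, 0.4]
grip_width: 0.996
grip_force: 0.0
```

Run:
```python
from h import *
f=grab('top'); C=cloud(f)
for n,u,v,r,a,b in(('amber',323,270,25,38,100),('dish',401,176,28,30,50)):
    P=C[v-r:v+r,u-r:u+r]; m=((P[...,2]>a)&(P[...,2]<b)); Q=P[m]
    if len(Q): print(n,len(Q),cv2.minEnclosingCircle(Q[:,:2].astype(np.float32)),Q.mean(0))
f=grab('wrist'); C=cloud(f); hsv=cv2.cvtColor(f['pixels'],cv2.COLOR_RGB2HSV)
P=C.reshape(-1,3); d=np.hypot(P[:,0]-436,P[:,1]-6)
Q=P[(d<40)&(P[:,2]>8)&(P[:,2]<85)]; print(len(Q),cv2.minEnclosingCircle(Q[:,:2].astype(np.float32)))
T=Q[Q[:,2]>70]; print('bulb',len(T),T.mean(0)if len(T) else 0)
d=np.hypot(P[:,0]-622,P[:,1]+165);Q=P[(d<50)&(P[:,2]>33)&(P[:,2]<50)];print('dishw',len(Q),cv2.minEnclosingCircle(Q[:,:2].astype(np.float32)) if len(Q) else 0)
```

```text
dish 290 ((621.0446166992188, -176.33277893066406), 38.43539810180664) [ 620.66393648 -171.73182614   39.01215601]
3160 ((439.1885681152344, 5.072086334228516), 17.221227645874023)
bulb 584 [439.14009022   6.21660324  77.31493232]
dishw 0 0
```

Emit:
jog_arm(moves=[[1, -0.5, 40, 0, 0, 0], [0, 0, 45, 0, 0, 0], [0, 0, 30, 0, 0, 0], [0, 0, 17, 0, 0, 0], [0, 0, 0, 0, 0, 0], [0, 0, 0, 0, 0, 0]])

```text
t: 11.0
tcp_pos: [438.8, 5.4, 10.9]
tool_rot: [[0.002, 1.0, 0.001], [1.0, -0.002, -0.0], [-0.0, 0.001, -1.0]]
force: [0.0, 0.4, -0.2]
grip_width: 1.0
grip_force: 0.0
```

Emit:
jog_arm(moves=[[0, 0, 0, 0, 0, 0], [0, 0, 0, 0, 0, 0], [0, 0, 0, 0, 0, 0], [0, 0, 0, 0, 0, 0], [0, 0, 0, 0, 0, 0], [0, 0, 0, 0, 0, 0], [0, 0, 0, 0, 0, 0], [0, 0, 0, 0, 0, 0]], grip=255)

```text
t: 12.0
tcp_pos: [438.4, 5.7, 11.1]
tool_rot: [[0.001, 1.0, 0.001], [1.0, -0.001, -0.0], [-0.0, 0.001, -1.0]]
force: [-1.0, 0.4, 4.8]
grip_width: 0.382
grip_force: 59.4
```

Emit:
jog_arm(moves=[[0, 0, -20, 0, 0, 0], [0, 0, -40, 0, 0, 0], [0, 0, -50, 0, 0, 0], [0, 0, -20, 0, 0, 0], [0, 0, 0, 0, 0, 0], [0, 0, 0, 0, 0, 0]])

```text
t: 12.75
tcp_pos: [436.6, 6.0, 139.1]
tool_rot: [[0.001, 1.0, -0.002], [1.0, -0.001, 0.0], [0.0, -0.002, -1.0]]
force: [-0.7, -0.3, -1.1]
grip_width: 0.383
grip_force: 59.5
```

Run:
```python
from h import *
f=grab('top','top2.png'); C=cloud(f)
P=C[140:215,365:440].reshape(-1,3); Q=P[(P[:,2]>33)&(P[:,2]<48)&(np.hypot(P[:,0]-621,P[:,1]+165)<35)]
print('dish',len(Q),cv2.minEnclosingCircle(Q[:,:2].astype(np.float32)))
grab('scene','sc2.png')
```

```text
dish 226 ((619.0166015625, -167.15943908691406), 29.37069320678711)
```

View pics/sc2.png

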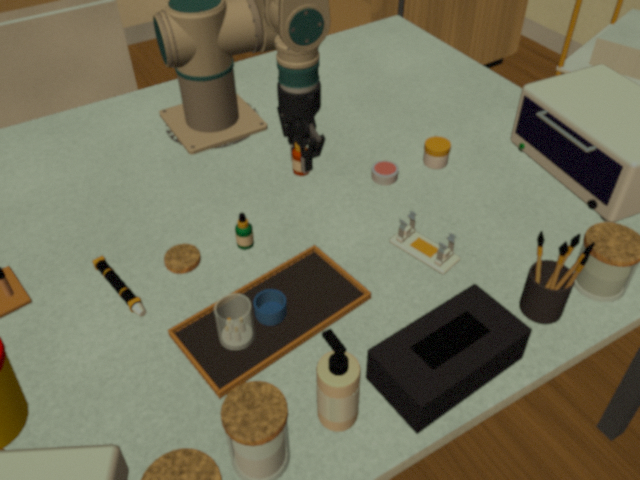

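Scene: the dish stands by the jar at (270,306), the bottle hangs in the gripper at (300,158).

Emit:
jog_arm(moves=[[-28, 43.5, 0, 0, 0, 0], [-28, 43.5, 0, 0, 0, 0], [-28, 43.5, 0, 0, 0, 0], [-28, 43.5, 0, 0, 0, 0], [0, 0, 0, 0, 0, 0], [0, 0, 45, 0, 0, 0], [0, 0, 45, 0, 0, 0], [0, 0, 20, 0, 0, 0], [0, 0, 7, 0, 0, 0], [0, 0, 2, 0, 0, 0], [0, 0, 2, 0, 0, 0], [0, 0, 0, 0, 0, 0]])

```text
t: 14.35
tcp_pos: [612.3, -106.5, 20.3]
tool_rot: [[0.001, 1.0, 0.002], [1.0, -0.001, -0.0], [-0.0, 0.002, -1.0]]
force: [0.7, 0.6, -0.6]
grip_width: 0.377
grip_force: 59.7
```

Emit:
jog_arm(moves=[[0, 0, 0, 0, 0, 0], [0, 0, 0, 0, 0, 0]])

```text
t: 14.6
tcp_pos: [611.9, -106.5, 19.8]
tool_rot: [[0.001, 1.0, 0.001], [1.0, -0.001, -0.0], [-0.0, 0.001, -1.0]]
force: [0.7, 0.2, -1.0]
grip_width: 0.381
grip_force: 59.7
```

Emit:
jog_arm(moves=[[0, 0, 1.5, 0, 0, 0], [0, 0, 1, 0, 0, 0], [0, 0, 0.5, 0, 0, 0], [0, 0, 0, 0, 0, 0], [0, 0, 0, 0, 0, 0]])

```text
t: 15.22
tcp_pos: [611.6, -106.4, 17.2]
tool_rot: [[0.001, 1.0, -0.0], [1.0, -0.001, -0.0], [-0.0, -0.0, -1.0]]
force: [-1.5, 0.3, 5.1]
grip_width: 0.381
grip_force: 60.4
```

Emit:
jog_arm(moves=[[0, 0, 0, 0, 0, 0], [0, 0, 0, 0, 0, 0], [0, 0, 0, 0, 0, 0], [0, 0, 0, 0, 0, 0], [0, 0, 0, 0, 0, 0], [0, 0, -30, 0, 0, 0], [0, 0, -50, 0, 0, 0], [0, 0, -50, 0, 0, 0], [-35.2, -46.7, 0, 0, 0, 0], [-35.2, -46.7, 0, 0, 0, 0], [-35.2, -46.7, 0, 0, 0, 0], [-35.2, -46.7, 0, 0, 0, 0]], grip=0)

```text
t: 16.73
tcp_pos: [423.3, -247.8, 146.5]
tool_rot: [[0.0, 1.0, 0.001], [1.0, -0.0, -0.001], [-0.001, 0.001, -1.0]]
force: [0.2, -0.2, 0.4]
grip_width: 0.998
grip_force: 0.0
```

Emit:
jog_arm(moves=[[0, 0, 0, 0, 0, 0], [0, 0, 0, 0, 0, 0], [0, 0, 0, 0, 0, 0]])

```text
t: 17.1
tcp_pos: [425.6, -246.5, 146.4]
tool_rot: [[-0.001, 1.0, 0.001], [1.0, 0.001, -0.0], [-0.0, 0.001, -1.0]]
force: [0.6, -0.6, -0.1]
grip_width: 0.999
grip_force: 0.0
```

Run:
```python
from h import *
f=grab('wrist','w3.png'); P=cloud(f).reshape(-1,3); print(manip.sense()['tcp_pos'])
Q=P[(np.hypot(P[:,0]-425,P[:,1]+247)<45)&(P[:,2]>20)&(P[:,2]<36)]; print('lid',len(Q),cv2.minEnclosingCircle(Q[:,:2].astype(np.float32)),Q.mean(0))
f=grab('top'); P=cloud(f).reshape(-1,3)
for n,x,y,a,b,r in(('dish',620,-165,36,48,35),('amber',611,-106,20,95,30),('jar',631,-236,70,90,40)):
    Q=P[(np.hypot(P[:,0]-x,P[:,1]-y)<r)&(P[:,2]>a)&(P[:,2]<b)]; print(n,len(Q),cv2.minEnclosingCircle(Q[:,:2].astype(np.float32)),Q.mean(0),Q[:,2].max())
grab('scene','sc3.png')
```

```text
[ 425.65464773 -246.42742964  146.38435541]
lid 8376 ((425.1798095703125, -250.25318908691406), 33.9965934753418) [ 425.37884405 -248.38466814   27.86465789]
dish 197 ((620.261962890625, -165.588623046875), 28.558425903320312) [ 620.66531835 -165.98663752   40.36218039] 46.19784828641332
amber 316 ((608.9579467773438, -104.89529418945312), 17.318819046020508) [ 603.67101939 -103.36467023   55.20613031] 88.76799247148642
jar 280 ((631.4575805664062, -235.6685333251953), 30.667156219482422) [ 630.76303955 -235.12700724   77.74140415] 85.45851273444737
```

View pics/sc3.png

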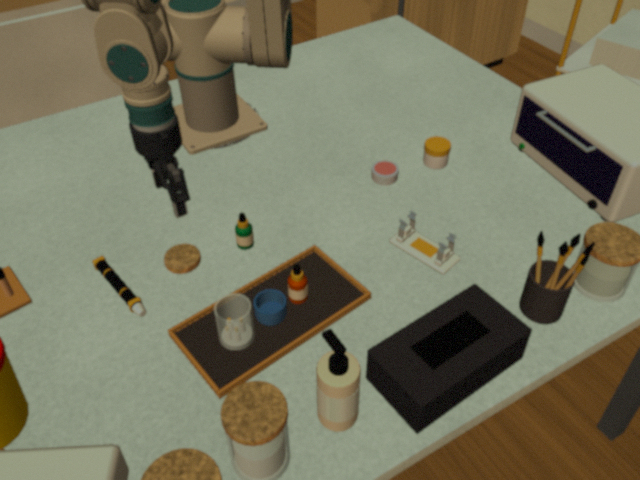

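Scene: row jar (235,320), dish (270,306), amber bottle (298,286), all upright; lid at (182,258).

Emit:
jog_arm(moves=[[-3, -0.3, 45, 0, 0, 0], [0, 0, 45, 0, 0, 0], [0, 0, 30, 0, 0, 0], [0, 0, 15, 0, 0, 0], [0, 0, 9, 0, 0, 0], [0, 0, 4, 0, 0, 0], [0, 0, 2, 0, 0, 0], [0, 0, 0, 0, 0, 0], [0, 0, 0, 0, 0, 0]])

```text
t: 18.38
tcp_pos: [424.7, -250.3, -3.1]
tool_rot: [[0.001, 1.0, 0.001], [1.0, -0.001, -0.001], [-0.001, 0.001, -1.0]]
force: [0.3, 0.8, 0.0]
grip_width: 1.0
grip_force: 0.0
```

Emit:
jog_arm(moves=[[0, 0, 0, 0, 0, 0], [0, 0, 0, 0, 0, 0], [0, 0, 0, 0, 0, 0], [0, 0, 0, 0, 0, 0], [0, 0, 0, 0, 0, 0], [0, 0, 0, 0, 0, 0]], grip=255)

```text
t: 19.12
tcp_pos: [424.8, -250.3, -2.8]
tool_rot: [[0.001, 1.0, 0.001], [1.0, -0.001, -0.001], [-0.001, 0.001, -1.0]]
force: [-0.3, 1.5, 6.3]
grip_width: 0.775
grip_force: 65.8
```

Emit:
jog_arm(moves=[[0, 0, -20, 0, 0, 0], [0, 0, -40, 0, 0, 0], [0, 0, -50, 0, 0, 0], [0, 0, -35, 0, 0, 0], [3.5, 51.5, 0, 0, 0, 0], [3.5, 51.5, 0, 0, 0, 0], [3.5, 51.5, 0, 0, 0, 0], [3.3, 51.5, 0, 0, 0, 0], [0, 0, 0, 0, 0, 0], [0, 0, 0, 0, 0, 0], [0, 0, 0, 0, 0, 0]])

```text
t: 20.5
tcp_pos: [628.8, -236.3, 141.2]
tool_rot: [[0.002, 1.0, -0.001], [1.0, -0.002, 0.0], [0.0, -0.001, -1.0]]
force: [0.6, -0.7, -0.3]
grip_width: 0.774
grip_force: 67.0
```

Run:
```python
from h import *
f=grab('wrist','w4.png'); P=cloud(f).reshape(-1,3); t=manip.sense()['tcp_pos'];print(t)
Q=P[(np.hypot(P[:,0]-t[0],P[:,1]-t[1])<50)&(P[:,2]>t[2]-15)&(P[:,2]<t[2]+60)]; print(np.histogram(Q[:,2],20))
zt=t[2]+30
Q=P[(np.hypot(P[:,0]-t[0],P[:,1]-t[1])<37)&(abs(P[:,2]-zt)<4)]; print('lidtop',len(Q),cv2.minEnclosingCircle(Q[:,:2].astype(np.float32)),Q.mean(0))
A=np.c_[Q[:,:2]-Q[:,:2].mean(0),np.ones(len(Q))];print('tilt',np.linalg.lstsq(A,Q[:,2],rcond=None)[0])
f=grab('scene'); cv2.imwrite('pics/sc4.png',cv2.resize(f['pixels'][190:370,140:340,::-1],(800,720))[:600])
```

```text
[ 628.98541982 -236.44242437  141.35700573]
(array([   41,   159,   236,   445,   772,   822,   899,  1479, 29982,
        1845,   715,   711,   618,  1028,   459,   325,   657,  1009,
         971,  2762]), array([149.31552748, 151.91758307, 154.51963865, 157.12169423,
       159.72374981, 162.3258054 , 164.92786098, 167.52991656,
       170.13197215, 172.73402773, 175.33608331, 177.9381389 ,
       180.54019448, 183.14225006, 185.74430564, 188.34636123,
       190.94841681, 193.55047239, 196.15252798, 198.75458356,
       201.35663914]))
lidtop 32577 ((628.987548828125, -234.70846557617188), 36.54484939575195) [ 628.66396837 -232.76686792  171.67291442]
tilt [-2.27089771e-03 -7.54604547e-03  1.71672914e+02]
```

View pics/w4.png

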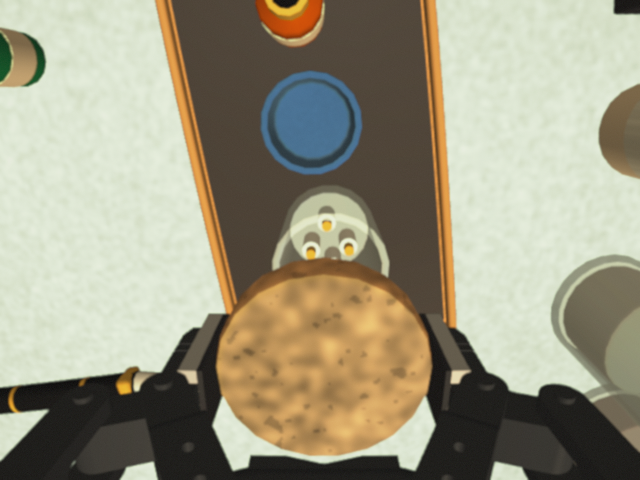

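Run:
```python
from h import *
f=grab('wrist'); print(manip.sense()['tcp_pos']); print('lid',plane(f,[(325,363),(218,363),(432,363),(325,272),(325,455)],171.7).round(1)); print('jar',plane(f,[(272,268),(390,268)],81).round(1))
R=f['Rwc'].T; rv=cv2.Rodrigues(R)[0]; a=np.linspace(-.3,3.4,12)
print(cv2.projectPoints(np.c_[631.3+30*np.cos(a),-236+30*np.sin(a),0*a+81],rv,-R@f['o'],np.array(f['mtx']),np.array(f['D']))[0].reshape(-1,2).round())
```

```text
[ 629.36119573 -236.54062697  141.58656757]
lid [[ 629.3 -232.7  171.7]
 [ 596.5 -232.9  171.7]
 [ 662.1 -232.9  171.7]
 [ 629.3 -202.8  171.7]
 [ 629.3 -269.1  171.7]]
jar [[ 602.6 -237.3   81. ]
 [ 662.4 -237.4   81. ]]
[[384. 282.]
 [388. 263.]
 [385. 245.]
 [375. 228.]
 [360. 216.]
 [340. 209.]
 [320. 208.]
 [300. 215.]
 [284. 227.]
 [273. 243.]
 [269. 261.]
 [272. 280.]]
```

Emit:
jog_arm(moves=[[-0.5, 2.5, 20, 0, 0, 0], [0, 0, 25, 0, 0, 0], [0, 0, 12, 0, 0, 0], [0, 0, 4, 0, 0, 0], [0, 0, 3, 0, 0, 0], [0, 0, 2, 0, 0, 0], [0, 0, 0, 0, 0, 0], [0, 0, 0, 0, 0, 0]])

```text
t: 21.65
tcp_pos: [633.2, -237.0, 75.9]
tool_rot: [[0.001, 1.0, 0.001], [1.0, -0.001, -0.0], [-0.0, 0.001, -1.0]]
force: [-0.3, -0.3, -1.1]
grip_width: 0.779
grip_force: 67.0
```

Emit:
jog_arm(moves=[[0, 0, 2, 0, 0, 0], [0, 0, 2, 0, 0, 0], [0, 0, 2, 0, 0, 0], [0, 0, 1, 0, 0, 0], [0, 0, 0, 0, 0, 0], [0, 0, 0, 0, 0, 0]])

```text
t: 22.4
tcp_pos: [632.9, -236.9, 68.4]
tool_rot: [[0.001, 1.0, 0.0], [1.0, -0.001, -0.0], [-0.0, 0.0, -1.0]]
force: [-0.1, 1.1, -0.5]
grip_width: 0.771
grip_force: 67.0
```

Emit:
jog_arm(moves=[[0, 0, 1, 0, 0, 0], [0, 0, 1, 0, 0, 0], [0, 0, 0.5, 0, 0, 0], [0, 0, 0, 0, 0, 0], [0, 0, 0, 0, 0, 0]])

```text
t: 23.02
tcp_pos: [633.0, -236.9, 66.3]
tool_rot: [[0.001, 1.0, 0.0], [1.0, -0.001, -0.0], [-0.0, 0.0, -1.0]]
force: [-1.4, 0.5, 4.1]
grip_width: 0.776
grip_force: 67.3
```

Emit:
jog_arm(moves=[[0, 0, 0, 0, 0, 0], [0, 0, 0, 0, 0, 0], [0, 0, 0, 0, 0, 0], [0, 0, 0, 0, 0, 0], [0, 0, 0, 0, 0, 0], [0, 0, -20, 0, 0, 0], [0, 0, -40, 0, 0, 0], [0, 0, -50, 0, 0, 0], [-33.5, -55, 0, 0, 0, 0], [-33.5, -55, 0, 0, 0, 0], [-33.5, -55, 0, 0, 0, 0], [-33.5, -55, 0, 0, 0, 0]], grip=0)

```text
t: 24.52
tcp_pos: [418.1, -368.0, 177.8]
tool_rot: [[0.001, 1.0, 0.002], [1.0, -0.001, -0.002], [-0.002, 0.002, -1.0]]
force: [0.6, -0.8, -0.5]
grip_width: 0.997
grip_force: 0.0
```

Emit:
jog_arm(moves=[[0, 0, 0, 0, 0, -0.174], [0, 0, 0, 0, 0, -0.174], [0, 0, 0, 0, 0, -0.174], [0, 0, 0, 0, 0, -0.174], [0, 0, 0, 0, 0, -0.174], [0, 0, 0, 0, 0, -0.174], [0, 0, 0, 0, 0, -0.174], [0, 0, 0, 0, 0, -0.174], [0, 0, 0, 0, 0, -0.174], [0, 0, 0, 0, 0, -0.174], [0, 0, 0, 0, 0, 0], [0, 0, 0, 0, 0, 0]])

```text
t: 26.02
tcp_pos: [419.5, -367.0, 176.7]
tool_rot: [[-0.986, -0.165, 0.001], [-0.165, 0.986, -0.001], [-0.001, -0.001, -1.0]]
force: [0.7, 0.1, -0.4]
grip_width: 0.996
grip_force: 0.0
```

```bash
cat > pen.py <<'E'
from h import *
t=manip.sense(); f=grab('wrist','w5.png'); C=cloud(f); P=C.reshape(-1,3)
hsv=cv2.cvtColor(f['pixels'],cv2.COLOR_RGB2HSV).reshape(-1,3)
b=(np.hypot(P[:,0]-420,P[:,1]+370)<120)&(P[:,2]<40)&(P[:,2]>8)
Q=P[b]; r=cv2.minAreaRect(Q[:,:2].astype(np.float32)); print(t['tcp_pos'],'rect',r,cv2.boxPoints(r).round(1).tolist())
m=Q[:,:2].mean(0); v=np.linalg.svd(Q[:,:2]-m,full_matrices=False)[2][0]; v*=np.sign(v[0]); print('pca',m,v,np.degrees(np.arctan2(v[1],v[0])))
g=b&(hsv[:,0]>10)&(hsv[:,0]<35)&(hsv[:,1]>110)&(hsv[:,2]>90)
s=(P[g,:2]-m)@v; print('gold s',np.histogram(s,24)); n=np.array([-v[1],v[0]])
for k in(-1,1):
    G=P[g][(s*k>30)]; print('collar',len(G),G[:,:2].mean(0) if len(G) else 0)
E
python3 pen.py
```

```text
[ 419.46402564 -366.9524032   176.70782777] rect ((423.1129150390625, -371.58575439453125), (169.39552307128906, 22.805166244506836), 9.779229164123535) [[337.70001220703125, -374.70001220703125], [341.6000061035156, -397.20001220703125], [508.5, -368.3999938964844], [504.6000061035156, -346.0]]
pca [ 413.34411487 -372.98964163] [0.98554929 0.16938887] 9.752288367019814
gold s (array([315, 202,   0,   0,   0,   0,  90,  68,   0,   0,   0,   0,   0,
         0,   0,   0,  64,  78,   0,   0,   0,   0, 217, 139]), array([-73.49412854, -67.35441531, -61.21470208, -55.07498885,
       -48.93527562, -42.79556239, -36.65584916, -30.51613593,
       -24.3764227 , -18.23670947, -12.09699624,  -5.95728301,
         0.18243021,   6.32214344,  12.46185667,  18.6015699 ,
        24.74128313,  30.88099636,  37.02070959,  43.16042282,
        49.30013605,  55.43984928,  61.57956251,  67.71927574,
        73.85898896]))
collar 629 [ 352.45181275 -383.7119357 ]
collar 466 [ 471.08371438 -363.23799435]
```

View pics/w5.png

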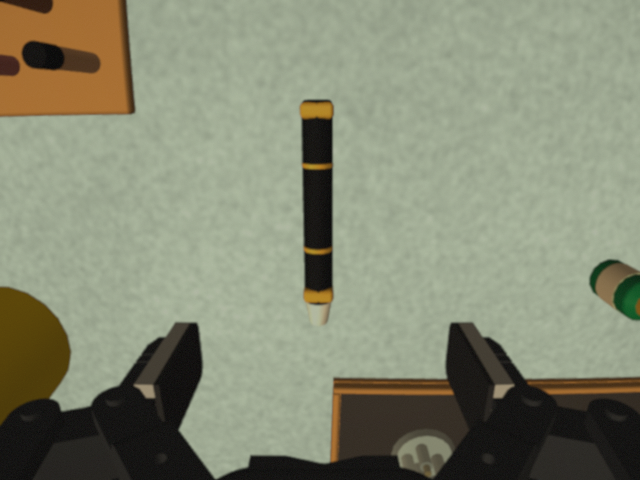

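Emit:
jog_arm(moves=[[7, -5, 40, 0, 0, 0], [0, 0, 50, 0, 0, 0], [0, 0, 40, 0, 0, 0], [0, 0, 25, 0, 0, 0], [0, 0, 12, 0, 0, 0], [0, 0, 5, 0, 0, 0], [0, 0, 1.5, 0, 0, 0], [0, 0, 0, 0, 0, 0], [0, 0, 0, 0, 0, 0]])

```text
t: 27.2
tcp_pos: [413.7, -373.4, 3.2]
tool_rot: [[-0.986, -0.167, 0.001], [-0.167, 0.986, -0.001], [-0.001, -0.001, -1.0]]
force: [0.7, 0.2, -0.3]
grip_width: 1.001
grip_force: 0.0
```

Emit:
jog_arm(moves=[[0, 0, 0, 0, 0, 0], [0, 0, 0, 0, 0, 0], [0, 0, 0, 0, 0, 0], [0, 0, 0, 0, 0, 0], [0, 0, 0, 0, 0, 0], [0, 0, 0, 0, 0, 0], [0, 0, 0, 0, 0, 0], [0, 0, 0, 0, 0, 0]], grip=255)

```text
t: 28.2
tcp_pos: [413.3, -373.0, 2.5]
tool_rot: [[-0.986, -0.167, 0.0], [-0.167, 0.986, -0.0], [-0.0, -0.0, -1.0]]
force: [0.0, -0.3, 4.1]
grip_width: 0.232
grip_force: 58.9
```

Emit:
jog_arm(moves=[[0, 0, -20, 0, 0, 0], [0, 0, -45, 0, 0, 0], [0, 0, -55, 0, 0, 0], [0, 0, -55, 0, 0, 0], [-30.4, 48.8, 0, 0, 0, 0], [-30.4, 48.8, 0, 0, 0, 0], [-30.4, 48.8, 0, 0, 0, 0], [-30.4, 48.8, 0, 0, 0, 0], [-30.4, 48.8, 0, 0, 0, 0], [-30.4, 48.8, 0, 0, 0, 0], [-30.4, 48.8, 0, 0, 0, 0], [-30.4, 48.8, 0, 0, 0, 0]])

```text
t: 29.7
tcp_pos: [587.3, 54.7, 176.3]
tool_rot: [[-0.986, -0.167, -0.002], [-0.167, 0.986, -0.0], [0.002, 0.0, -1.0]]
force: [1.1, -0.2, -1.4]
grip_width: 0.232
grip_force: 59.0
```

Emit:
jog_arm(moves=[[-30.4, 48.8, 0, 0, 0, 0], [-30.4, 48.8, 0, 0, 0, 0], [0, 0, 0, 0, 0, -0.077], [0, 0, 0, 0, 0, 0], [0, 0, 0, 0, 0, 0], [0, 0, 0, 0, 0, 0]])

```text
t: 30.45
tcp_pos: [630.9, 158.3, 177.1]
tool_rot: [[-0.971, -0.241, -0.0], [-0.241, 0.971, -0.0], [0.0, 0.0, -1.0]]
force: [0.2, 0.5, -1.4]
grip_width: 0.235
grip_force: 59.0
```

Run:
```python
from h import *
s=manip.sense(); t=s['tcp_pos']; f=grab('wrist','w6.png'); P=cloud(f).reshape(-1,3); print(t,np.degrees(np.arctan2(-s['tool_rot'][1,0],-s['tool_rot'][0,0])))
def pca(Q,n):
    m=Q[:,:2].mean(0); v=np.linalg.svd(Q[:,:2]-m,full_matrices=False)[2][0]; v*=np.sign(v[0]); q=(Q[:,:2]-m)@v; print(n,len(Q),m,np.degrees(np.arctan2(v[1],v[0])),'mid',m+v*(q.min()+q.max())/2,np.ptp(q),'z',np.percentile(Q[:,2],[1,50,99]))
r=(np.hypot(P[:,0]-631,P[:,1]-159)<110)
c=r&(P[:,2]>6)&(P[:,2]<14); pca(P[c],'base')
h=cv2.cvtColor(f['pixels'],cv2.COLOR_RGB2HSV).reshape(-1,3)
o=c&(h[:,0]>10)&(h[:,0]<35)&(h[:,1]>120); pca(P[o],'orange')
j=r&(P[:,2]>45)&(P[:,2]<70)
pca(P[j],'jaws')
n,l=cv2.connectedComponents(j.reshape(480,640).astype(np.uint8)); 
for i in range(1,n):
    Q=P[l.ravel()==i]
    if len(Q)>30: print('jaw',len(Q),Q.mean(0).round(1))
pca(P[r&(P[:,2]>t[2]-5)&(P[:,2]<t[2]+25)],'pen')
```

```text
[630.85341842 158.33322807 177.1442453 ] 13.94708504535499
base 751 [638.71206531 148.79116608] 35.11212830465576 mid [638.65120893 148.74837626] 138.56864059797033 z [ 6.16009197  8.71868648 10.79868416]<stdin>:4: RuntimeWarning: Mean of empty slice.
  ret = um.true_divide(
Traceback (most recent call last):
IndexError: index 0 is out of bounds for axis 0 with size 0
```

View pics/w6.png

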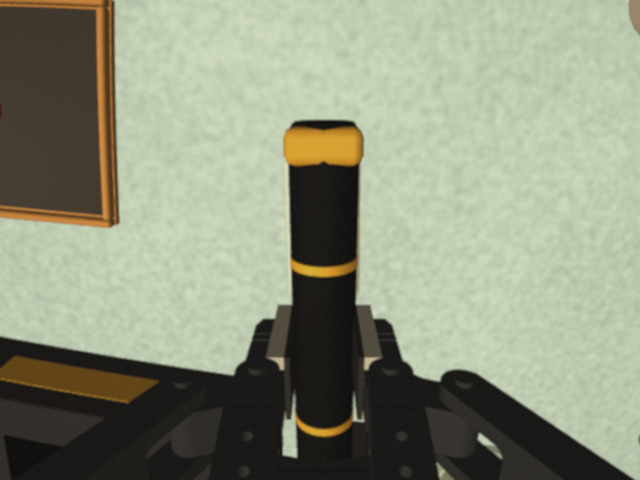

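Run:
```python
from h import *
import pickle
f=pickle.load(open('scene.pkl','rb')); C=cloud(f); h=cv2.cvtColor(f['pixels'],cv2.COLOR_RGB2HSV)
m=cv2.inRange(h,(10,120,80),(35,255,255)); k=np.zeros_like(m); k[225:270,395:460]=m[225:270,395:460]
c=max(cv2.findContours(k,0,2)[0],key=cv2.contourArea)[:,0]; r=cv2.minAreaRect(plane(f,c,10)[:,:2].astype(np.float32)); print('orange',r,cv2.boxPoints(r).round().tolist())
P=C[200:280,380:470].reshape(-1,3); d=np.hypot(P[:,0]-631,P[:,1]-159)<90
Q=P[d&(P[:,2]>40)&(P[:,2]<75)]
_,l,ce=cv2.kmeans(Q[:,:2].astype(np.float32),4,None,(3,50,.1),5,cv2.KMEANS_PP_CENTERS); print(ce,ce.mean(0),np.bincount(l.ravel()))
Q=P[d&(P[:,2]>5)&(P[:,2]<15)]; r=cv2.minAreaRect(Q[:,:2].astype(np.float32)); print('base',r,cv2.boxPoints(r).round().tolist())
f=pickle.load(open('top.pkl','rb')); h=f['pixels'].astype(int); C=cloud(f)
P=C[140:220,205:275]; w=(f['pixels'][140:220,205:275].mean(2)); print(np.percentile(w,[5,50,95,99]))
mk=(P[...,2]>6)&(P[...,2]<70); mk=cv2.morphologyEx(mk.astype(np.uint8),cv2.MORPH_OPEN,np.ones((3,3))); n,l,st,ce=cv2.connectedComponentsWithStats(mk); i=1+np.argmax(st[1:,4]); Q=P[(l==i)&(P[...,2]<15)]; r=cv2.minAreaRect(Q[:,:2].astype(np.float32)); print('base top',r,cv2.boxPoints(r).round().tolist(),np.median(Q[:,2]))
```

```text
orange ((635.6312866210938, 156.19044494628906), (48.34405517578125, 28.271949768066406), 14.784585952758789) [[609.0, 164.0], [616.0, 136.0], [663.0, 149.0], [655.0, 176.0]]
[[596.91626 130.01974]
 [683.42487 152.37761]
 [589.44086 157.44421]
 [675.7109  179.81046]] [636.3732 154.913 ] [60 67 60 66]
base ((636.8451538085938, 153.79396057128906), (129.81045532226562, 59.534236907958984), 14.508796691894531) [[567.0, 166.0], [581.0, 109.0], [707.0, 141.0], [692.0, 199.0]]
[ 94.66666667 128.66666667 139.66666667 142.33333333]
base top ((631.6279296875, 159.96812438964844), (129.6438446044922, 54.94702911376953), 13.285859107971191) [[562.0, 172.0], [575.0, 118.0], [701.0, 148.0], [688.0, 202.0]] 9.5387656417181
```

Emit:
jog_arm(moves=[[-10, 30, 0, 0, 0, 0], [-10, 30, 0, 0, 0, 0], [-10, 30, 0, 0, 0, 0], [-10, 0, 0, 0, 0, 0], [0, 0, 0, 0, 0, 0], [0, 0, 0, 0, 0, 0], [0, 0, 0, 0, 0, 0]])

```text
t: 31.38
tcp_pos: [648.0, 255.2, 177.3]
tool_rot: [[-0.97, -0.242, -0.0], [-0.242, 0.97, -0.0], [0.0, -0.0, -1.0]]
force: [0.2, -0.8, -0.0]
grip_width: 0.231
grip_force: 59.1
```

Run:
```python
from h import *
s=manip.sense(); f=grab('wrist','w7.png'); C=cloud(f); P=C.reshape(-1,3); print(s['tcp_pos'])
h=cv2.cvtColor(f['pixels'],cv2.COLOR_RGB2HSV)
r=np.hypot(P[:,0]-633,P[:,1]-157)<110
m=(cv2.inRange(h,(10,110,80),(35,255,255))>0)&((r&(P[:,2]<14)&(P[:,2]>5)).reshape(480,640))
c=max(cv2.findContours(m.astype(np.uint8),0,2)[0],key=cv2.contourArea)[:,0]; R=cv2.minAreaRect(plane(f,c,10)[:,:2].astype(np.float32)); print('orange',R)
Q=P[r&(P[:,2]>5)&(P[:,2]<14)]; R=cv2.minAreaRect(Q[:,:2].astype(np.float32)); print('base',R)
Q=P[r&(P[:,2]>40)&(P[:,2]<75)]; print(len(Q))
_,l,ce=cv2.kmeans(Q[:,:2].astype(np.float32),4,None,(3,50,.1),5,cv2.KMEANS_PP_CENTERS); print(ce,ce.mean(0),np.bincount(l.ravel()),Q[:,2].max())
```

```text
[648.00946747 255.24388494 177.33664232]
orange ((633.060546875, 157.51063537597656), (49.74691390991211, 29.677928924560547), 14.738746643066406)
base ((632.9508056640625, 157.7777099609375), (130.5937042236328, 56.772239685058594), 14.732733726501465)
2069
[[592.7125  133.68733]
 [679.152   156.34991]
 [585.64325 160.558  ]
 [671.95026 183.30037]] [632.3645  158.47389] [579 482 544 464] 63.652554671865516
```

View pics/w7.png

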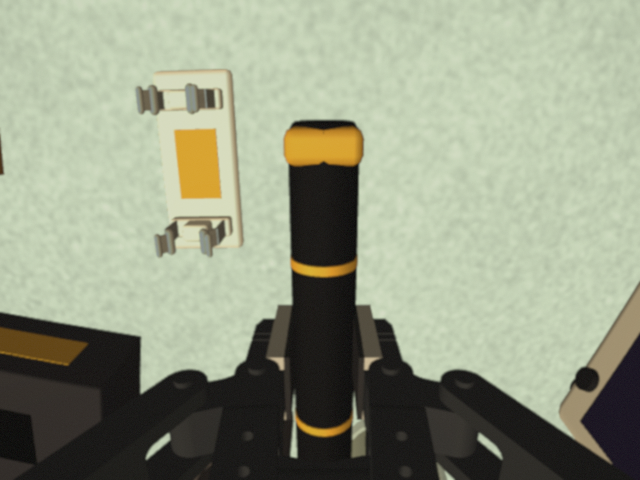

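Cradle seen clear at (199,160), its jaws at (145,98), (192,98), (165,242), (206,240); the pen is held straight.

Emit:
jog_arm(moves=[[12.7, -30.3, 0, 0, 0, -0.012], [12.7, -30.3, 0, 0, 0, 0], [12.7, -30.3, 0, 0, 0, 0], [0, 0, 0, 0, 0, 0], [0, 0, 45, 0, 0, 0], [0, 0, 45, 0, 0, 0], [0, 0, 20, 0, 0, 0], [0, 0, 6, 0, 0, 0], [0, 0, 0, 0, 0, 0], [0, 0, 0, 0, 0, 0], [0, 0, 0, 0, 0, 0]])

```text
t: 32.8
tcp_pos: [635.2, 158.9, 62.9]
tool_rot: [[-0.967, -0.254, 0.003], [-0.254, 0.967, 0.0], [-0.003, -0.0, -1.0]]
force: [0.5, 0.0, -1.0]
grip_width: 0.231
grip_force: 59.1
```

Emit:
jog_arm(moves=[[1.5, -0.5, 3, 0, 0, 0], [0, 0, 3, 0, 0, 0], [0, 0, 3, 0, 0, 0], [0, 0, 2, 0, 0, 0], [0, 0, 2, 0, 0, 0], [0, 0, 2, 0, 0, 0], [0, 0, 0, 0, 0, 0]])

```text
t: 33.67
tcp_pos: [633.7, 158.0, 48.4]
tool_rot: [[-0.967, -0.254, 0.002], [-0.254, 0.967, 0.0], [-0.002, -0.0, -1.0]]
force: [-2.0, -0.4, 8.2]
grip_width: 0.234
grip_force: 60.0
```

Emit:
jog_arm(moves=[[0, 0, 2, 0, 0, 0], [0, 0, 2, 0, 0, 0], [0, 0, 2, 0, 0, 0], [0, 0, 0, 0, 0, 0]])

```text
t: 34.17
tcp_pos: [634.9, 158.3, 42.8]
tool_rot: [[-0.967, -0.254, 0.004], [-0.254, 0.967, 0.001], [-0.005, -0.0, -1.0]]
force: [-0.8, 0.5, 7.7]
grip_width: 0.234
grip_force: 60.1
```

Emit:
jog_arm(moves=[[0, 0, 2, 0, 0, 0], [0, 0, 2, 0, 0, 0], [0, 0, 2, 0, 0, 0], [0, 0, 1, 0, 0, 0], [0, 0, 0, 0, 0, 0], [0, 0, 0, 0, 0, 0]])

```text
t: 34.92
tcp_pos: [634.2, 158.1, 35.8]
tool_rot: [[-0.967, -0.254, 0.003], [-0.254, 0.967, 0.001], [-0.003, -0.0, -1.0]]
force: [-1.4, -0.1, 13.3]
grip_width: 0.232
grip_force: 60.5
```

Emit:
jog_arm(moves=[[0, 0, 1.5, 0, 0, 0], [0, 0, 1.5, 0, 0, 0], [0, 0, 0, 0, 0, 0], [0, 0, 0, 0, 0, 0]])

```text
t: 35.42
tcp_pos: [634.3, 158.1, 35.7]
tool_rot: [[-0.967, -0.255, 0.004], [-0.255, 0.967, 0.0], [-0.004, -0.0, -1.0]]
force: [-8.3, -1.2, 26.5]
grip_width: 0.227
grip_force: 62.1
```

Hard stop at the home height. Release, rise and check.

Emit:
jog_arm(moves=[[0, 0, -2.5, 0, 0, 0], [0, 0, 0, 0, 0, 0], [0, 0, 0, 0, 0, 0]])

```text
t: 35.8
tcp_pos: [634.2, 158.1, 35.8]
tool_rot: [[-0.967, -0.255, 0.003], [-0.255, 0.967, 0.001], [-0.003, -0.0, -1.0]]
force: [-3.3, 0.4, 15.0]
grip_width: 0.236
grip_force: 60.5
```

Emit:
jog_arm(moves=[[0, 0, 0, 0, 0, 0], [0, 0, 0, 0, 0, 0], [0, 0, 0, 0, 0, 0], [0, 0, 0, 0, 0, 0], [0, 0, 0, 0, 0, 0], [0, 0, -20, 0, 0, 0], [0, 0, -40, 0, 0, 0], [0, 0, -50, 0, 0, 0], [-20, 20, -50, 0, 0, 0], [0, 0, 0, 0, 0, 0], [0, 0, 0, 0, 0, 0]], grip=0)

```text
t: 37.17
tcp_pos: [646.9, 182.3, 193.8]
tool_rot: [[-0.967, -0.255, 0.001], [-0.255, 0.967, 0.0], [-0.001, -0.0, -1.0]]
force: [-0.5, -0.8, -1.7]
grip_width: 1.001
grip_force: 0.0
```

Run:
```python
from h import *
s=manip.sense(); f=grab('wrist','w8.png'); C=cloud(f); P=C.reshape(-1,3); print(s['tcp_pos'],s['t'])
v=np.array([np.cos(np.radians(14.7)),np.sin(np.radians(14.7))]); c=np.array([633,157.8]); D=P[:,:2]-c; a=D@v; b=D@[-v[1],v[0]]
k=(abs(b)<13)&(abs(a)<110)&(P[:,2]>30)&(P[:,2]<80)
for i in range(-100,110,15):
    q=k&(abs(a-i)<4); 
    if q.sum()>5: print(i,q.sum(),'top z',np.percentile(P[q,2],95).round(1),'b',np.median(b[q]).round(1))
q=k&(abs(b)<6)&(P[:,2]>45);print('a range',a[q].min(),a[q].max())
f=grab('top'); P=cloud(f).reshape(-1,3)
for n,x,y,lo,hi,r in(('dish',620,-165,36,48,35),('amber',611,-106,20,95,30),('lid',631,-236,88,104,45),('green',433,-124,38,100,30),('tin',405,229,15,40,40),('cream',420,357,40,65,40)):
    Q=P[(np.hypot(P[:,0]-x,P[:,1]-y)<r)&(P[:,2]>lo)&(P[:,2]<hi)]; print(n,len(Q),np.round(cv2.minEnclosingCircle(Q[:,:2].astype(np.float32))[0]),np.median(Q[:,2]).round(1))
g=grab('scene'); cv2.imwrite('pics/sc8.png',cv2.resize(g['pixels'][190:400,150:470,::-1],(800,525)))
```

```text
[646.94517131 182.27377684 193.81186318] 37.175
-70 441 top z 57.1 b 0.2
-55 468 top z 56.3 b 0.5
-40 487 top z 56.0 b 0.2
-25 398 top z 56.2 b 0.1
-10 392 top z 56.2 b 0.4
5 369 top z 56.2 b 0.6
20 346 top z 56.2 b 0.5
35 389 top z 56.2 b 0.3
50 369 top z 56.1 b -0.1
65 384 top z 56.8 b 0.3
80 216 top z 55.2 b 0.5
95 86 top z 52.6 b 0.2
a range -73.55147828088415 95.4713417948362
dish 192 [ 620. -166.] 40.3
amber 316 [ 609. -105.] 53.7
lid 969 [ 632. -235.] 95.8
green 254 [ 433. -123.] 50.0
tin 0 [0. 0.] nan
cream 0 [0. 0.] nan
  return _methods._mean(a, axis=axis, dtype=dtype,
  ret = ret.dtype.type(ret / rcount)
```

View pics/sc8.png

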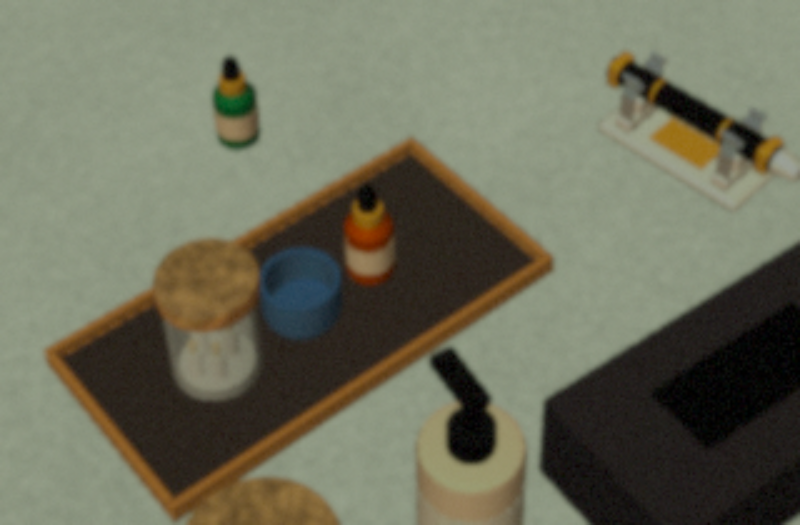

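Everything is in place: lid level on the jar (205,282), dish (300,290), amber bottle (369,240), and the pen seated in both clips with its axis at about 45 mm.

```bash
python3 -c "
from station import workorder; print(workorder.job_done())"
```

```text
the job is handed in; nothing more can be done
None
```

The job is handed in. The last camera check showed the dish and amber bottle upright in the row left of the jar, the jar closed with its lid, and the pen home in both clips (axis about 45 mm). It took about 37 s of robot time; the judge's verdict was not shown. The arm hid the tin and cream pot from that last check, but it never worked near them after picking up the dish.

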